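Present a test sieve to the mesh inspection camera over its catch pan

TASK

First slide the shallow steel catch pan along the bench, without lifting it, until it is centred in the yellow taped square in front of the inspection camera, and let go of it. Then pick up the brass-rimmed test sieve by its rim and hold it in the air, open side up, with the middle of its mesh at the camera's inspection point and its underside tilted squarely towards the lens. Finish still holding it there, motionless, with the pan left in its square; do not bump the camera or disturb the tape roll beside the sieve, the small tin or the vial standing on the bench.

Things in the scene. Friction and masses are not known exactly. Their poses are not given: they have to be found in the camera images.
- station: Fixed inspection station. Its origin is the centre of the yellow taped square on the bench (four L-shaped corner marks, 140 mm over the outside, flat tape one can slide over), at bench height z = 0. Its x axis points along the bench from the square to the camera, z up. The camera stand (dark base plate 110 mm along x, 86 mm wide, 10 mm thick, with two aluminium cheeks 82 mm high) begins 110 mm from the origin along x; nothing of it is higher than 110 mm.
- camera: The camera on that stand, fixed to it: grey housing 44x60x50 mm with a black ring light 60 mm in diameter round its lens. Origin at the centre of the lens front (120 mm along the station's x from the square's centre, 88 mm above the bench). Its z axis is the viewing direction: slanting up, 35 degrees off vertical, leaning back over the taped square. A sieve held correctly has its own z axis parallel to this z axis and in the same sense.
- inspection_point (a point): Where the middle of the mesh shall be held: on the camera's viewing axis 210 mm in front of the lens, which is straight above the centre of the taped square, 260 mm above the bench. An unmarked point in the air.
- catch_pan: Loose shallow round steel pan, 110 mm outer diameter at the rim, 21 mm high, wall 3 mm, about 0.2 kg, open upwards, flat on the bench. Origin at the centre of its underside, z up.
- sieve: Loose round test sieve with a brass-coloured rim and a wire mesh, 104 mm outer diameter, 36 mm high, about 0.16 kg, standing open side up on the bench. Origin at the centre of its underside, z up out of the open side. The rim wall is 4 to 9 mm thick to grasp (solid between radius 44 and 52 mm), with one finger inside; above the mesh the inside is free from 13 mm to 36 mm height, so a fingertip inside must stay over 13 mm.
- sieve_mesh (a point): Middle of the sieve's mesh: on the sieve's axis, 12 mm above its underside.
- tape_roll: Bystander: loose roll of tan tape, 103 mm across, 25 mm high, lying flat; origin at the centre of its underside. It stands beside the sieve, on whichever side of it (a second, like roll far to the right belongs to the room).
- tin_3: Bystander: the smallest of the closed white sample tins, nearest to the pan and loose, 56 mm in diameter, 33 mm high; origin at the centre of its underside.
- vial_5: Bystander: loose glass sample vial with a white cap, the only vial standing outside the rack, 25 mm in diameter, 52 mm high, standing upright; origin at the centre of its underside.
Things that resemble listed ones, but are neither listed nor needed, are in the scene too. What is shaped like the sieve but green or turquoise is not meant.

How it is judged (in metres and radians):
On the way, in this order (a step that is already met when the one before it is completed fails the run):
1. the pan lies flat in the taped square (centre within 20 mm), let go, while the sieve still stands on the bench (horizontal distance between catch_pan and station below 0.02 m and angle between catch_pan's own z axis and vertical below 0.1 rad and height (world z) of catch_pan below 0.005 m and contact force between the fingers and catch_pan below 0.1 N and linear speed of catch_pan below 0.02 m/s and height (world z) of sieve below 0.01 m), for 0.2 s.
2. the sieve is lifted clear of the bench in the fingers (height (world z) of sieve above 0.07 m and contact force between the fingers and sieve above 1 N), for 0.2 s.
At the end, for the whole second after the job is handed in: The sieve is held still by the fingers alone, open side up, the middle of its mesh within 20 mm of the inspection point and its axis within 0.17 rad (about 10 degrees) of the camera's viewing axis; the pan lies flat on the bench with its centre within 20 mm of the centre of the taped square (distance between sieve_mesh and inspection_point below 0.02 m and angle between the z axis of sieve and the z axis of camera, either way round below 0.17 rad and angle between sieve's own z axis and vertical below 1 rad and height (world z) of sieve_mesh above 0.2 m and contact force between the fingers and sieve above 1 N and contact force between sieve and station below 0.2 N and contact force between sieve and catch_pan below 0.2 N and linear speed of sieve below 0.03 m/s and angular speed of sieve below 0.3 rad/s and horizontal distance between catch_pan and station below 0.02 m and angle between catch_pan's own z axis and vertical below 0.1 rad and height (world z) of catch_pan below 0.005 m and linear speed of catch_pan below 0.02 m/s); the arm keeps its last pose, push and grip.
It fails at once if the tape roll, the tin or the vial is moved more than 30 mm or tipped over (distance of any of tape_roll, tin_3, vial_5 from where it was at the start of the episode above 0.03 m or angle between vial_5's own z axis and vertical above 0.5 rad).
It fails at once if the camera or its stand is bumped (more than 3 N) (contact force between station and anything else above 3 N).
It fails at once if the pan is lifted or tipped up instead of slid (height (world z) of catch_pan above 0.02 m or angle between catch_pan's own z axis and vertical above 0.35 rad).
It also fails if it takes over 61 s, if anything falls off the work surface, if the arm or the gripper's body presses on something with over 40 N, if the wrist force passes 120 N, or if a joint passes its speed limit or range.

ROBOT

A 6-joint arm with a two-finger parallel gripper is mounted at the origin on a cart in front of the work surface, level with it; the furniture and walls round the work are solid. World frame = base frame: x ahead of the robot, y to its left, z up, the work surface at z = 0. Lengths are in mm, angles in rad, forces in N, time in s.
With the tool pointing down it reaches from about 275 to 1000 mm from the base axis. Payload 8.4 kg.
Tool frame: the origin (TCP) lies midway between the tips of the shut fingers; the grasp point (between the pads) lies 19 mm behind it; z points along the fingers, y is the line along which they close (so a half turn about z gives the same grasp; the last joint's range is limited). The gripper opens to 85 mm and grips with 20 to 120 N. Pads are 22 mm wide; open, the fingers measure 114 mm over their backs; the gripper's body (76 mm by 85 mm) begins 54 mm behind the grasp point. The pads swing forward as they close: fully open they stand 13 mm farther back than shut.
Start: joints at [-1.192, 0.353, 1.633, -0, 1.155, -0.002], TCP at [232.288, -580.233, 231.281] pointing down, gripper open.
Joint ranges: [-2.63, 2.63], [-0.92, 2.1], [0.06, 2.66], [-1.3, 4.44], [0, 2.69], [-3.02, 3.02]. Speed limits (rad/s): [2.22, 2.22, 2.79, 3.14, 3.14, 3.14].

INTERFACE

Orientations are given as [roll, pitch, yaw] about the fixed x, y, z axes, in that order (R = Rz(yaw) Ry(pitch) Rx(roll)).
In Python, from rig import monitor, imaging, r gives the robot as it stands.
- The arm moves only by the tool drive_tool, never from a script. Its argument "plan" is a list of rows, each an object of numbers: "x", "y", "z": the shift along the tool's x, y, z in units of 50 mm (1.0 is 50 mm); "ax", "ay", "az": the turn, a rotation vector about the tool's x, y, z in units of 6 degrees (1.0 is 6 degrees); "hand": the finger opening in mm, from 0 to 85.4. In form: [{"x": .., "y": .., "z": .., "ax": .., "ay": .., "az": .., "hand": ..}, ...]. A call has 1 to 8 rows; each row is the pose to reach, as a shift and turn from the pose commanded when the call began, along the tool's axes at that moment; what a row does not reach only later rows make up. A row lasts 1/10 s, in which the tool goes at most 50 mm and 8.59 degrees, less where a joint would pass 70% of its speed; a pose out of reach is approached as far as the arm can. A call with a gripper value outside its range is refused whole. The fingers move at their own pace and stop on an object; "grip_force" is the grip in N (left out, the last holds). Time passes only in rows, so rows that repeat a pose let the fingers close. It gives the time, the measured TCP pose, the force, the opening and the grip force at its end, in the units of the state.
- monitor.sense(): the state, without advancing time (a new reading comes with each control period).
- imaging.grab_frame(name): name is "scene" or "top" or "wrist"; returns the picture (400x640x3 uint8, red, green, blue); there is no depth.
- imaging.camera_info(name): a dict with "mtx" (3x3 intrinsics, pixels), "R" (3x3) and "t" (3): a world point X has camera coordinates R X + t. Camera axes: x right, y down, z forward; pixel columns grow to the right and rows downward; lengths in mm; the calibration is good to about 2 mm. A picture is of the moment at which its call begins: read the wrist's pose just before it. camera_info takes no time and is no camera call; for the wrist camera it gives the pose at the moment of the call.
- r.sign_off(): hands the job in; it is judged then, once.
The state is a dict: "clock": time; "qpos": joint angles; "qvel": joint speeds; "joint_efforts": joint torques, N m; "eef_pos": TCP position; "tcp_rot": TCP orientation; "contact_force": force on the tool from outside, world axes, zero at the start; "wrist_torque": the same for the moment, N m; "opening": opening from 0.0 (shut) to 1.0 (fully open); "grasp_force": force on a finger pad.
Only numpy, scipy, OpenCV 4.12 (cv2) and the standard library are available. Lean on these libraries where they do the work, as an engineer would, in place of code of your own. Each camera call takes 0.05 s, during which the arm holds its last target. There are 200 camera calls.

## Working session

There is one attempt and no reset: what is moved stays moved. The work goes in short steps, Python scripts to look and compute and a tool call to move; the robot and the scene stay as the last step left them, time stands still between calls to the robot, and variables do not carry over. Pictures are saved under pics/ and viewed, at most 10 in all, crops included, and the job is handed in when it is done.

Besides the shell and the picture viewer there is one more tool, called after "Call:" as name(argument=value, ...) on one line, values as JSON. drive_tool: Moves the arm, as the interface text tells. Its arguments: {"type":"object","properties":{"plan":{"type":"array","items":{"type":"object","properties":{"x":{"type":"number"},"y":{"type":"number"},"z":{"type":"number"},"ax":{"type":"number"},"ay":{"type":"number"},"az":{"type":"number"},"hand":{"type":"number"}}}},"grip_force":{"type":"number"}},"required":["plan"]}

```bash
mkdir -p pics; ls
python3 - <<'E'
from rig import monitor, imaging, r
import cv2
print(monitor.sense())
for n in("scene","top"):
    cv2.imwrite(f"pics/{n}0.png",imaging.grab_frame(n)[:,:,::-1])
    print(imaging.camera_info(n))
E
```

```text
pics
{'clock': 0.0, 'qpos': array([-1.19240906e+00,  3.53666576e-01,  1.63415018e+00, -3.07210198e-05,
        1.15519674e+00, -2.38419794e-03]), 'qvel': array([-0.00039778, -0.00024597,  0.00140661,  0.00086998, -0.00083071,
        0.00177863]), 'joint_efforts': array([-1.21066856e-03, -6.05253768e+01, -3.42058682e+01, -2.17598681e-04,
        9.23525076e-03,  2.23510494e-05]), 'eef_pos': array([ 232.09374609, -579.78482167,  230.54330964]), 'tcp_rot': array([-3.14017175e+00,  2.47005810e-05,  3.80783907e-01]), 'contact_force': array([0.49048051, 0.20605372, 0.01694669]), 'wrist_torque': array([-0.00155456,  0.05878836, -0.05688679]), 'grasp_force': 0.0, 'opening': 1.0007767872092348}
{'mtx': array([[478.11687805,   0.        , 321.46320178],
       [  0.        , 478.11687805, 199.88513302],
       [  0.        ,   0.        ,   1.        ]]), 'R': array([[-6.90563980e-01, -7.23270966e-01,  7.06347199e-04],
       [-4.32753422e-01,  4.12401013e-01, -8.01654464e-01],
       [ 5.79522100e-01, -5.53899372e-01, -5.97787271e-01]]), 't': array([ 261.55304586,  438.0125633 , 1174.05404256])}
{'mtx': array([[367.99588447,   0.        , 318.20055163],
       [  0.        , 367.99588447, 198.63574232],
       [  0.        ,   0.        ,   1.        ]]), 'R': array([[ 0.00881702, -0.9995851 , -0.0274204 ],
       [-0.99298537, -0.00551888, -0.11810842],
       [ 0.11790809,  0.02826942, -0.99262204]]), 't': array([-121.97971331,  533.67630703, 1129.31378646])}
```

View pics/scene0.png

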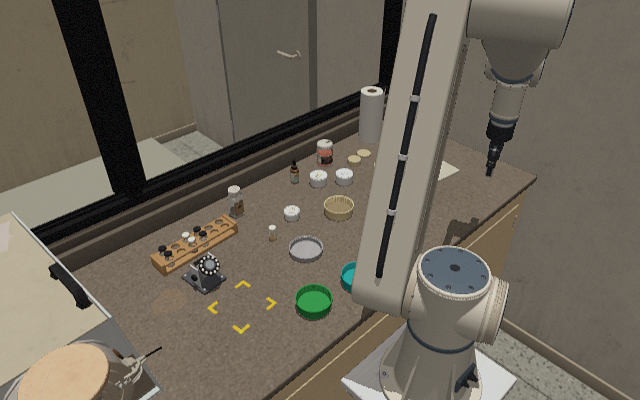

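View pics/top0.png

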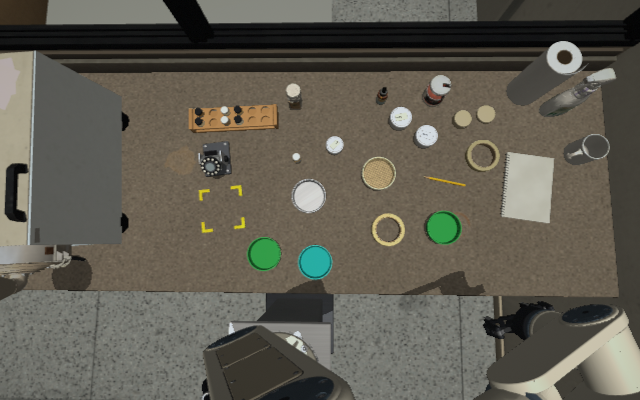

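Top view: yellow square at about (222,209), camera stand (213,160), pan (309,196), brass sieve (379,173), tape roll beside it (388,229), far roll (483,155), smallest tin (335,144), vial (296,157). Sieve candidates: brass (379,173), green (265,253) and (444,227), turquoise (315,261). Only the brass one fits; I'll confirm it in a crop.

```bash
cat > h.py <<'E'
import numpy as np, cv2
from rig import monitor, imaging, r
def ray(ci,uv):
    K,R,t=(np.array(ci[k],float) for k in("mtx","R","t"))
    return -R.T@t, R.T@np.linalg.solve(K,[uv[0],uv[1],1.])
def onplane(ci,uv,z):
    c,d=ray(ci,uv); return c+d*(z-c[2])/d[2]
def cross(rs):
    A=np.zeros((3,3));b=np.zeros(3)
    for c,d in rs:
        d=d/np.linalg.norm(d);P=np.eye(3)-np.outer(d,d);A+=P;b+=P@c
    return np.linalg.solve(A,b)
def blobs(m,amin=20):
    n,l,s,c=cv2.connectedComponentsWithStats(m.astype(np.uint8))
    return [(c[i].round(1),s[i][:5]) for i in range(1,n) if s[i][4]>=amin]
E
python3 - <<'E'
from h import *
top=cv2.imread("pics/top0.png");sc=cv2.imread("pics/scene0.png")
ct,cs=imaging.camera_info("top"),imaging.camera_info("scene")
for n,im,ci in(("top",top,ct),("scene",sc,cs)):
    h=cv2.cvtColor(im,cv2.COLOR_BGR2HSV)
    y=cv2.inRange(h,(22,150,120),(35,255,255))>0
    print(n,"yellow")
    for b in blobs(y,12): print(b, onplane(ci,b[0],0).round(0))
    # fitted corners
    box=(180,260,180,240) if n=="top" else (195,285,270,340)
    pts=np.argwhere(y)[:,::-1]
    pts=pts[(pts[:,0]>box[0])&(pts[:,0]<box[1])&(pts[:,1]>box[2])&(pts[:,1]<box[3])]
    P=np.array([onplane(ci,p,0)[:2] for p in pts],np.float32)
    print(cv2.minAreaRect(P))
for n,uv,z in(("pan",(309,196),15),("sieve",(379,173),25),("roll",(388,229),20),("tin",(335,144),33),("vial",(296,157),50),("lens",(211,167),88)):
    print(n,onplane(ct,uv,z).round(0))
a=cv2.resize(top[130:260,180:430],None,fx=3,fy=3,interpolation=cv2.INTER_CUBIC)
cv2.imwrite("pics/crop.png",a)
E
```

```text
top yellow
(array([447. , 181.2]), array([430, 177,  36,   9,  78], dtype=int32)) [ 597. -532.    0.]
(array([237.6, 188.6]), array([231, 185,  11,  11,  60], dtype=int32)) [570. 146.   0.]
(array([202.5, 193.2]), array([199, 189,  11,  12,  66], dtype=int32)) [554. 261.   0.]
(array([240.5, 223.9]), array([234, 217,  11,  12,  64], dtype=int32)) [455. 133.   0.]
(array([205.2, 228.2]), array([201, 222,  12,  11,  61], dtype=int32)) [440. 247.   0.]
((504.7357177734375, 196.79940795898438), (140.92279052734375, 140.7650909423828), 7.244933605194092)
scene yellow
(array([242.4, 283.9]), array([235, 280,  16,   8,  52], dtype=int32)) [570. 143.   0.]
(array([270.3, 302.8]), array([266, 297,  11,  13,  63], dtype=int32)) [455. 129.   0.]
(array([212.6, 307.4]), array([207, 301,  11,  13,  62], dtype=int32)) [555. 258.   0.]
(array([240.9, 328.3]), array([233, 324,  17,  10,  70], dtype=int32)) [440. 243.   0.]
((504.9583740234375, 193.40185546875), (140.20706176757812, 140.19229125976562), 7.226625442504883)
pan [545. -88.  15.]
sieve [ 618. -310.   25.]
roll [ 441. -337.   20.]
tin [ 710. -170.   33.]
vial [664. -48.  50.]
lens [623. 208.  88.]
```

View pics/crop.png

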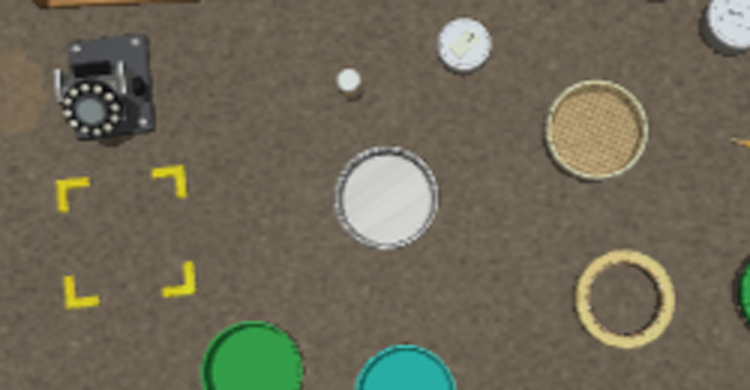

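The crop confirms it: the brass-rimmed mesh sieve is at crop (597,130), i.e. top (379,173). The pan is at (387,197) and the near tape roll at (625,299). The pan and square are clear. Next I compute the move to above the pan.

```bash
cat >> h.py <<'E'
from scipy.spatial.transform import Rotation as Ro
def go(p,R=None,yaw=None):
    s=monitor.sense(); R0=Ro.from_euler('xyz',s['tcp_rot'])
    if yaw is not None: R=Ro.from_euler('xyz',[np.pi,0,yaw])
    sh=R0.inv().apply(np.array(p)-s['eef_pos'])/50
    rv=np.degrees((R0.inv()*R).as_rotvec())/6
    print("t",round(s['clock'],2),"tcp",s['eef_pos'].round(1),"rot",s['tcp_rot'].round(3),"q",s['qpos'].round(2))
    print("shift",sh.round(2),"turn",rv.round(2))
E
python3 - <<'E'
from h import *
go([540,-100,200],yaw=1.71)
print(imaging.camera_info("wrist"))
ct,cs=imaging.camera_info("top"),imaging.camera_info("scene")
# two-view heights: sieve rim & pan rim via blob-ish centres
top=cv2.imread("pics/top0.png");sc=cv2.imread("pics/scene0.png")
for n,b1,b2 in(("sieve",(355,150,50,48),(320,190,38,34)),("pan",(288,175,44,42),(284,232,44,34))):
    for im,b in((top,b1),(sc,b2)):
        x,y,w,h=b;c=im[y:y+h,x:x+w];hs=cv2.cvtColor(c,cv2.COLOR_BGR2HSV)
        m=((hs[...,2]>115)).astype(np.uint8) if n=="pan" else ((hs[...,2]>110)&(hs[...,1]>40)).astype(np.uint8)
        m=cv2.morphologyEx(m,cv2.MORPH_CLOSE,np.ones((3,3)))
        cn=max(cv2.findContours(m,0,1)[0],key=cv2.contourArea);e=cv2.fitEllipse(cv2.convexHull(cn))
        print(n,np.array(e[0])+[x,y],e[1:])
E
```

```text
t 0.1 tcp [ 232.1 -579.8  230.6] rot [-3.14  -0.     0.381] q [-1.19  0.35  1.63  0.    1.16 -0.  ]
shift [ 9.28 -6.62  0.62] turn [-1.000e-02 -1.000e-02 -1.269e+01]
{'mtx': array([[308.91419151,   0.        , 309.8942002 ],
       [  0.        , 308.91419151, 196.06227429],
       [  0.        ,   0.        ,   1.        ]]), 'R': array([[ 0.37165746, -0.92836934, -0.00105335],
       [-0.87824563, -0.35195858,  0.32374337],
       [-0.30092415, -0.11939653, -0.94614435]]), 't': array([-623.17518264,  -42.24409641,  379.98080595])}
sieve [375.28205872 173.96292114] ((48.0749626159668, 60.204917907714844), 68.04315948486328)Traceback (most recent call last):
  File "<stdin>", line 12, in <module>
cv2.error: OpenCV(4.12.0) /io/opencv/modules/imgproc/src/shapedescr.cpp:361: error: (-201:Incorrect size of input array) There should be at least 5 points to fit the ellipse in function 'fitEllipseNoDirect'
```

Call:
drive_tool(plan=[{"x": 1.16, "y": -0.83, "z": 0.1, "az": -1.4, "hand": 0}, {"x": 2.32, "y": -1.66, "z": 0.2, "az": -2.8, "hand": 0}, {"x": 3.5, "y": -2.5, "z": 0.3, "az": -4.2, "hand": 0}, {"x": 4.7, "y": -3.3, "z": 0.4, "az": -5.6, "hand": 0}, {"x": 5.8, "y": -4.1, "z": 0.5, "az": -7, "hand": 0}, {"x": 6.4, "y": -4.6, "z": 0.6, "az": -8.4, "hand": 0}, {"x": 7, "y": -5, "z": 0.6, "az": -9.8, "hand": 0}, {"x": 7, "y": -5, "z": 0.6, "az": -9.8, "hand": 0}])

```text
invalid input
```

Run:
```python
from h import *
go([480,-110,200],yaw=1.71)
```

```text
t 0.1 tcp [ 232.1 -579.8  230.6] rot [-3.14  -0.     0.381] q [-1.19  0.35  1.63  0.    1.16 -0.  ]
shift [ 8.09 -6.88  0.62] turn [-1.000e-02 -1.000e-02 -1.269e+01]
```

Call:
drive_tool(plan=[{"x": 1.16, "y": -0.83, "z": 0.1, "ax": 0, "ay": 0, "az": -1.4, "hand": 0}, {"x": 2.32, "y": -1.66, "z": 0.2, "ax": 0, "ay": 0, "az": -2.8, "hand": 0}, {"x": 3.5, "y": -2.5, "z": 0.3, "ax": 0, "ay": 0, "az": -4.2, "hand": 0}, {"x": 4.7, "y": -3.3, "z": 0.4, "ax": 0, "ay": 0, "az": -5.6, "hand": 0}, {"x": 5.8, "y": -4.1, "z": 0.5, "ax": 0, "ay": 0, "az": -7, "hand": 0}, {"x": 6.4, "y": -4.6, "z": 0.6, "ax": 0, "ay": 0, "az": -8.4, "hand": 0}, {"x": 7, "y": -5, "z": 0.6, "ax": 0, "ay": 0, "az": -9.8, "hand": 0}, {"x": 7, "y": -5, "z": 0.6, "ax": 0, "ay": 0, "az": -9.8, "hand": 0}], grip_force=40)

```text
clock: 0.9
eef_pos: [448.1, -242.4, 203.0]
tcp_rot: [-3.142, -0.0, 1.412]
contact_force: [1.1, -1.1, -0.2]
opening: -0.001
grasp_force: 0.0
```

Run:
```python
from h import *
go([480,-110,200],yaw=1.71)
```

```text
t 0.9 tcp [ 448.1 -242.4  203. ] rot [-3.142 -0.     1.412] q [-0.5   0.21  1.91 -0.    1.03 -0.34]
shift [2.72 0.21 0.06] turn [-0.   -0.   -2.84]
```

Run:
```python
from h import *
ci=imaging.camera_info("wrist")
im=imaging.grab_frame("wrist")[:,:,::-1].copy(); cv2.imwrite("pics/w1.png",im); np.save("w1.npy",ci,allow_pickle=True)
K,R,t=(np.array(ci[k]) for k in("mtx","R","t"));print((-R.T@t).round(0))
for n,p in(("pan",(545,-88,15)),("sieve",(618,-310,30)),("sq",(505,195,0))):
    q=K@(R@np.array(p,float)+t);print(n,(q[:2]/q[2]).round(0))
```

```text
[ 460. -159.  345.]
pan [388.  -5.]
sieve [474. 210.]
sq [ 292. -462.]
```

View pics/w1.png

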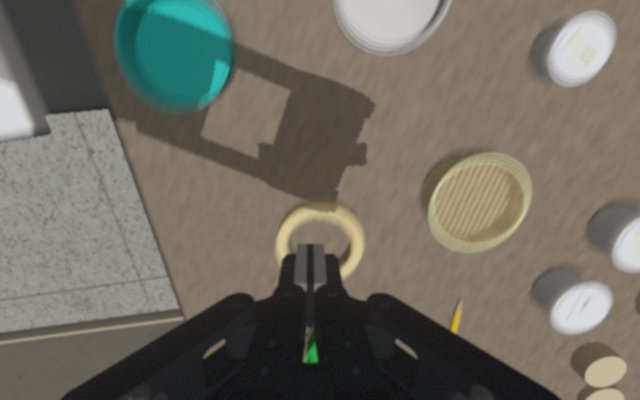

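The wrist view shows the sieve at (480,202), the near roll at (320,243), the pan partly at (390,10) and the smallest tin at (582,48). I'll advance to see the whole pan.

Call:
drive_tool(plan=[{"x": 0.8, "y": -0.4, "z": 0, "ax": 0, "ay": 0, "az": -1.4, "hand": 0}, {"x": 1.6, "y": -0.8, "z": 0, "ax": 0, "ay": 0, "az": -2.8, "hand": 0}, {"x": 1.6, "y": -0.8, "z": 0, "ax": 0, "ay": 0, "az": -2.8, "hand": 0}])

```text
clock: 1.25
eef_pos: [418.6, -154.9, 202.5]
tcp_rot: [-3.139, -0.003, 1.708]
contact_force: [-1.4, -0.9, 0.0]
opening: 0.0
grasp_force: 0.0
```

```bash
cat > m.py <<'E'
from h import *
def ell(im,c,rad,mask):
    """fit ellipse to hull of the biggest masked blob round pixel c"""
    m=np.zeros(im.shape[:2],np.uint8);cv2.circle(m,tuple(map(int,c)),rad,1,-1)
    m&=mask.astype(np.uint8);m=cv2.morphologyEx(m,cv2.MORPH_CLOSE,np.ones((3,3)));m=cv2.morphologyEx(m,cv2.MORPH_OPEN,np.ones((3,3)))
    cn=max(cv2.findContours(m,0,1)[0],key=cv2.contourArea)
    return cv2.fitEllipse(cv2.convexHull(cn))
def brass(im):
    h=cv2.cvtColor(im,cv2.COLOR_BGR2HSV);return (h[...,1]>75)&(h[...,2]>90)&(h[...,0]<32)
def pan(im):
    h=cv2.cvtColor(im,cv2.COLOR_BGR2HSV);return (h[...,1]<32)&(h[...,2]>75)
E
python3 - <<'E'
from m import *
ci=imaging.camera_info("wrist");im=imaging.grab_frame("wrist")[:,:,::-1].copy()
cv2.imwrite("pics/w2.png",im);np.save("w2.npy",ci,allow_pickle=True)
w1=cv2.imread("pics/w1.png");c1=np.load("w1.npy",allow_pickle=True).item()
top=cv2.imread("pics/top0.png");ct=imaging.camera_info("top")
K,R,t=(np.array(ci[k]) for k in("mtx","R","t"))
def pr(p): q=K@(R@np.array(p,float)+t);return q[:2]/q[2]
vis=im.copy();vt=top.copy();v1=w1.copy()
def d(i,e): cv2.ellipse(i,e,(0,0,255),1)
pp=pr((545,-88,15));ps=pr((618,-310,30));print(pp,ps)
for n,mk,tc,wl in(("sieve",brass,(379,173),((w1,c1,(480,202),70,v1),(im,ci,ps,70,vis))),("pan",pan,(309,196),((im,ci,pp,80,vis),))):
    e=ell(top,tc,24,mk(top));print(n,"top",e);d(vt,e);rs=[ray(ct,e[0])]
    for I,C,c,rad,V in wl:
        try: e=ell(I,c,rad,mk(I))
        except Exception as x: print(x);continue
        print(n,"wrist",e);d(V,e);rs.append(ray(C,e[0]))
        print("  with top:",cross([rs[0],rs[-1]]).round(1))
    print(n,cross(rs).round(1))
out=np.vstack([np.hstack([vis[:,:,:],v1]),]);out=cv2.resize(out,(800,250))
tt=cv2.resize(vt[120:220,270:430],(480,300))
cv2.imwrite("pics/chk.png",np.vstack([out,np.hstack([tt,np.zeros((300,320,3),np.uint8)])]))
E
```

```text
[439.44321694 126.66000217] [453.15266982 317.07399589]
sieve top ((378.4459533691406, 172.67933654785156), (30.035348892211914, 30.5926570892334), 161.85435485839844)
sieve wrist ((479.3642272949219, 203.4541778564453), (75.64017486572266, 89.66559600830078), 69.15836334228516)
  with top: [ 620.7 -305.2   31.1]
sieve wrist ((459.5260314941406, 313.994384765625), (57.77164840698242, 75.45388793945312), 91.38722229003906)
  with top: [ 620.8 -305.6   31.2]
sieve [ 621.5 -304.4   31.5]
pan top ((308.2189025878906, 195.58030700683594), (34.4470100402832, 34.92601013183594), 93.12625885009766)
pan wrist ((444.0205383300781, 122.96856689453125), (103.32813262939453, 117.09074401855469), 45.059173583984375)
  with top: [545.6 -84.7  21.1]
pan [545.6 -84.7  21.1]
```

View pics/chk.png

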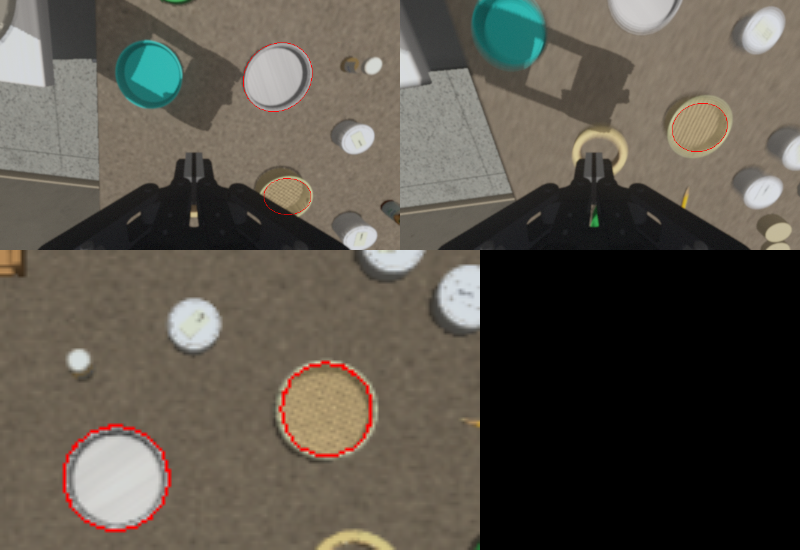

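The fits overlay well. The pan rim centre is (545.6,-84.7), with the rim at 21 mm. The sieve is near (621,-305), with its inner edge at about 31 mm. Next I go into the pan with shut fingers and drag it by its inner leading wall.

Run:
```python
from h import *
go([543,-65,70],yaw=1.715);go([543,-65,8],yaw=1.715)
```

```text
t 1.3 tcp [ 420.2 -156.9  203. ] rot [-3.141e+00 -1.000e-03  1.704e+00] q [-0.36  0.11  2.02  0.    1.01 -0.49]
shift [1.5  2.68 2.66] turn [-0.01 -0.01 -0.11]
t 1.3 tcp [ 420.2 -156.9  203. ] rot [-3.141e+00 -1.000e-03  1.704e+00] q [-0.36  0.11  2.02  0.    1.01 -0.49]
shift [1.5  2.68 3.9 ] turn [-0.01 -0.01 -0.11]
```

Call:
drive_tool(plan=[{"x": 0.5, "y": 0.9, "z": 0.6, "ax": 0, "ay": 0, "az": 0, "hand": 0}, {"x": 1.0, "y": 1.8, "z": 1.2, "ax": 0, "ay": 0, "az": 0, "hand": 0}, {"x": 1.5, "y": 2.68, "z": 1.8, "ax": 0, "ay": 0, "az": -0.1, "hand": 0}, {"x": 1.5, "y": 2.68, "z": 2.6, "ax": 0, "ay": 0, "az": -0.1, "hand": 0}, {"x": 1.5, "y": 2.68, "z": 3.2, "ax": 0, "ay": 0, "az": -0.1, "hand": 0}, {"x": 1.5, "y": 2.68, "z": 3.6, "ax": 0, "ay": 0, "az": -0.1, "hand": 0}, {"x": 1.5, "y": 2.68, "z": 3.88, "ax": 0, "ay": 0, "az": -0.1, "hand": 0}, {"x": 1.5, "y": 2.68, "z": 3.88, "ax": 0, "ay": 0, "az": -0.1, "hand": 0}])

```text
clock: 2.1
eef_pos: [543.5, -67.8, 7.5]
tcp_rot: [-3.139, -0.001, 1.709]
contact_force: [0.4, 0.9, 0.1]
opening: -0.001
grasp_force: 0.0
```

Run:
```python
from h import *
go([499,233,8],yaw=1.715);print(monitor.sense()['contact_force'])
```

```text
t 2.1 tcp [543.5 -67.8   7.5] rot [-3.139e+00 -1.000e-03  1.709e+00] q [-0.13  0.55  1.94 -0.    0.65 -0.27]
shift [ 6.08 -0.05 -0.01] turn [-0.03 -0.01 -0.05]
[0.41780539 0.91023838 0.12799088]
```

Call:
drive_tool(plan=[{"x": 0.15, "y": 0, "z": 0, "ax": 0, "ay": 0, "az": 0, "hand": 0}, {"x": 0.3, "y": 0, "z": 0, "ax": 0, "ay": 0, "az": 0, "hand": 0}, {"x": 0.5, "y": 0, "z": 0, "ax": 0, "ay": 0, "az": 0, "hand": 0}, {"x": 0.8, "y": 0, "z": 0, "ax": 0, "ay": 0, "az": 0, "hand": 0}, {"x": 1.1, "y": 0, "z": 0, "ax": 0, "ay": 0, "az": 0, "hand": 0}, {"x": 1.4, "y": 0, "z": 0, "ax": 0, "ay": 0, "az": 0, "hand": 0}, {"x": 1.7, "y": 0, "z": 0, "ax": 0, "ay": 0, "az": 0, "hand": 0}, {"x": 2.0, "y": 0, "z": 0, "ax": 0, "ay": 0, "az": 0, "hand": 0}])

```text
clock: 2.9
eef_pos: [530.9, 33.2, 10.0]
tcp_rot: [3.14, 0.001, 1.712]
contact_force: [0.7, -4.7, 5.7]
opening: 0.001
grasp_force: 3.0
```

Call:
drive_tool(plan=[{"x": 0.3, "y": 0, "z": 0, "ax": 0, "ay": 0, "az": 0, "hand": 0}, {"x": 0.6, "y": 0, "z": 0, "ax": 0, "ay": 0, "az": 0, "hand": 0}, {"x": 0.9, "y": 0, "z": 0, "ax": 0, "ay": 0, "az": 0, "hand": 0}, {"x": 1.2, "y": 0, "z": 0, "ax": 0, "ay": 0, "az": 0, "hand": 0}, {"x": 1.5, "y": 0, "z": 0, "ax": 0, "ay": 0, "az": 0, "hand": 0}, {"x": 1.8, "y": 0, "z": 0, "ax": 0, "ay": 0, "az": 0, "hand": 0}, {"x": 2.0, "y": 0, "z": 0, "ax": 0, "ay": 0, "az": 0, "hand": 0}, {"x": 2.2, "y": 0, "z": 0, "ax": 0, "ay": 0, "az": 0, "hand": 0}])

```text
clock: 3.7
eef_pos: [514.8, 142.1, 9.9]
tcp_rot: [3.141, 0.0, 1.712]
contact_force: [1.2, -4.8, 4.9]
opening: 0.001
grasp_force: 3.1
```

Run:
```python
from m import *
top=imaging.grab_frame("top")[:,:,::-1].copy();ct=imaging.camera_info("top")
go([499,233,8],yaw=1.715);print(monitor.sense()['contact_force'])
cv2.imwrite("pics/top1.png",cv2.resize(top[130:260,180:340],None,fx=4,fy=4))
```

```text
t 3.75 tcp [514.7 143.2   9.8] rot [ 3.141 -0.     1.712] q [0.27 0.53 1.97 0.   0.64 0.13]
shift [ 1.82 -0.06  0.04] turn [ 0.01 -0.   -0.03]
[ 0.08069148 -2.34585928  3.43258922]
```

View pics/top1.png

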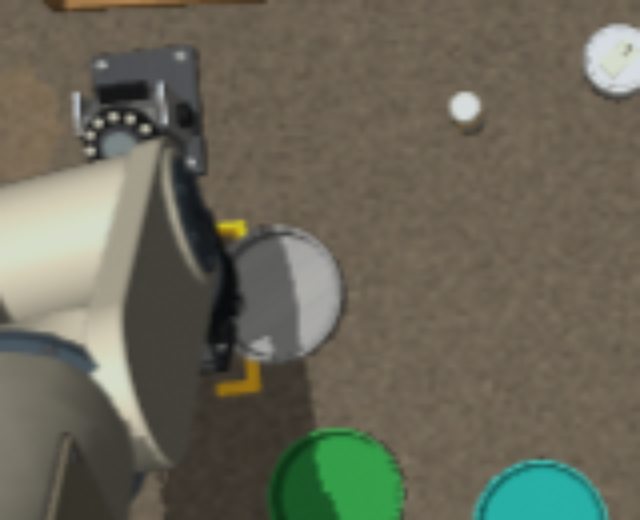

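The pan is following: its right edge is at crop x≈343, so the centre is at y≈110, about 85 mm to go.

Call:
drive_tool(plan=[{"x": 0.25, "y": 0, "z": 0, "ax": 0, "ay": 0, "az": 0, "hand": 0}, {"x": 0.5, "y": 0, "z": -0.02, "ax": 0, "ay": 0, "az": 0, "hand": 0}, {"x": 0.8, "y": 0, "z": -0.03, "ax": 0, "ay": 0, "az": 0, "hand": 0}, {"x": 1.1, "y": 0, "z": -0.03, "ax": 0, "ay": 0, "az": 0, "hand": 0}, {"x": 1.35, "y": 0, "z": -0.03, "ax": 0, "ay": 0, "az": 0, "hand": 0}, {"x": 1.55, "y": 0, "z": -0.03, "ax": 0, "ay": 0, "az": 0, "hand": 0}, {"x": 1.65, "y": 0, "z": -0.03, "ax": 0, "ay": 0, "az": 0, "hand": 0}, {"x": 1.68, "y": 0, "z": -0.03, "ax": 0, "ay": 0, "az": 0, "hand": 0}])

```text
clock: 4.55
eef_pos: [503.2, 224.5, 10.7]
tcp_rot: [-3.141, 0.0, 1.711]
contact_force: [0.1, -2.2, 0.4]
opening: -0.004
grasp_force: 0.9
```

Call:
drive_tool(plan=[{"x": 0, "y": 0, "z": 0, "ax": 0, "ay": 0, "az": 0, "hand": 0}, {"x": -0.15, "y": 0, "z": -0.05, "ax": 0, "ay": 0, "az": 0, "hand": 0}, {"x": -0.3, "y": 0, "z": -0.1, "ax": 0, "ay": 0, "az": 0, "hand": 0}, {"x": -0.4, "y": 0, "z": -0.4, "ax": 0, "ay": 0, "az": 0, "hand": 0}, {"x": -0.5, "y": 0, "z": -1.2, "ax": 0, "ay": 0, "az": 0, "hand": 0}, {"x": -1.2, "y": 0, "z": -2.0, "ax": 0, "ay": 0, "az": 0, "hand": 0}, {"x": -2.2, "y": 0, "z": -2.8, "ax": 0, "ay": 0, "az": 0, "hand": 0}, {"x": -3.2, "y": 0, "z": -3.5, "ax": 0, "ay": 0, "az": 0, "hand": 0}])

```text
clock: 5.35
eef_pos: [522.7, 86.5, 172.2]
tcp_rot: [3.14, -0.0, 1.711]
contact_force: [0.8, -0.2, -0.2]
opening: -0.0
grasp_force: 0.0
```

Call:
drive_tool(plan=[{"x": -1, "y": 0, "z": 0, "ax": 0, "ay": 0, "az": 0, "hand": 0}, {"x": -2, "y": 0, "z": 0, "ax": 0, "ay": 0, "az": 0, "hand": 0}, {"x": -3, "y": 0, "z": 0, "ax": 0, "ay": 0, "az": 0, "hand": 40}, {"x": -3, "y": 0, "z": 0, "ax": 0, "ay": 0, "az": 0, "hand": 40}])

```text
clock: 5.75
eef_pos: [544.0, -66.4, 170.8]
tcp_rot: [3.14, 0.002, 1.705]
contact_force: [-0.2, -0.0, -0.0]
opening: 0.329
grasp_force: 0.0
```

Run:
```python
from m import *
top=imaging.grab_frame("top")[:,:,::-1].copy();ct=imaging.camera_info("top")
cv2.imwrite("pics/t2.png",top)
ci=imaging.camera_info("wrist");im=imaging.grab_frame("wrist")[:,:,::-1].copy()
go([620,-305,150],yaw=1.1)
e=ell(top,(222,205),23,pan(top));print(e,onplane(ct,e[0],21))
K,R,t=(np.array(ci[k]) for k in("mtx","R","t"));q=K@(R@np.array([505,195,21.])+t);q=q[:2]/q[2];print(q)
cv2.ellipse(top,e,(0,0,255),1)
cv2.imwrite("pics/chk2.png",np.hstack([cv2.resize(im,(480,300)),cv2.resize(top[160:250,170:266],(320,300))]))
```

```text
t 5.85 tcp [543.2 -62.1 170.2] rot [ 3.141 -0.     1.707] q [-0.12  0.3   1.86  0.    0.98 -0.25]
shift [-5.02  0.86  0.4 ] turn [ 0.01 -0.    5.8 ]
((217.27838134765625, 204.89915466308594), (21.63521957397461, 34.434146881103516), 16.8135929107666) [513.67641887 204.24750251  21.        ]
[ 305.83163851 -175.12271347]
```

View pics/chk2.png

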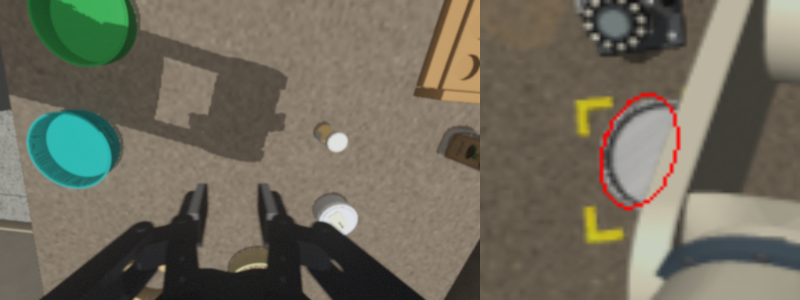

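The pan is half hidden by the arm, but it sits inside the marks with its left edge near px 206. I'll check it again once the arm is over the sieve.

Run:
```python
from h import *
go([575,-283,130],yaw=1.113)
```

```text
t 5.85 tcp [543.2 -62.1 170.2] rot [ 3.141 -0.     1.707] q [-0.12  0.3   1.86  0.    0.98 -0.25]
shift [-4.46  0.03  0.8 ] turn [ 0.01 -0.    5.67]
```

Call:
drive_tool(plan=[{"x": -0.7, "y": 0, "z": 0.1, "ax": 0, "ay": 0, "az": 0.9, "hand": 40}, {"x": -1.4, "y": 0, "z": 0.2, "ax": 0, "ay": 0, "az": 1.8, "hand": 40}, {"x": -2.2, "y": 0, "z": 0.4, "ax": 0, "ay": 0, "az": 2.7, "hand": 40}, {"x": -3.0, "y": 0, "z": 0.6, "ax": 0, "ay": 0, "az": 3.8, "hand": 40}, {"x": -3.8, "y": 0, "z": 0.8, "ax": 0, "ay": 0, "az": 4.8, "hand": 40}, {"x": -4.46, "y": 0, "z": 0.8, "ax": 0, "ay": 0, "az": 5.67, "hand": 40}, {"x": -4.46, "y": 0, "z": 0.8, "ax": 0, "ay": 0, "az": 5.67, "hand": 40}, {"x": -4.46, "y": 0, "z": 0.8, "ax": 0, "ay": 0, "az": 5.67, "hand": 40}])

```text
clock: 6.65
eef_pos: [574.5, -280.3, 129.4]
tcp_rot: [-3.141, -0.001, 1.118]
contact_force: [0.4, 0.3, 0.5]
opening: 0.471
grasp_force: 0.0
```

Run:
```python
from m import *
ci=imaging.camera_info("wrist");im=imaging.grab_frame("wrist")[:,:,::-1].copy()
top=imaging.grab_frame("top")[:,:,::-1].copy();ct=imaging.camera_info("top")
cv2.imwrite("pics/w3.png",im);cv2.imwrite("pics/t3.png",top);np.save("w3.npy",ci,allow_pickle=True)
go([577,-283,17],yaw=1.113)
e=ell(top,(222,205),24,pan(top));print(e,onplane(ct,e[0],21))
K,R,t=(np.array(ci[k]) for k in("mtx","R","t"))
a=np.linspace(0,2*np.pi,80)
vis=im.copy()
for rr,z,col in((52,36,(0,0,255)),(44,36,(255,0,0))):
    P=np.c_[620.7+rr*np.cos(a),-305.3+rr*np.sin(a),0*a+z];q=(K@(R@P.T+t[:,None]));q=(q[:2]/q[2]).T
    cv2.polylines(vis,[q.round().astype(np.int32)],True,col,1)
cv2.ellipse(top,e,(0,0,255),1)
cv2.imwrite("pics/chk3.png",np.hstack([vis[:,160:],cv2.resize(top[160:250,170:266],(320,400))]))
```

```text
t 6.75 tcp [ 574.4 -279.5  129.5] rot [-3.141 -0.     1.119] q [-0.46  0.48  1.69  0.    0.98 -0.  ]
shift [-0.04  0.08  2.25] turn [-0.01 -0.    0.06]
((222.70648193359375, 206.33934020996094), (33.91032409667969, 34.99134826660156), 61.382781982421875) [509.16600278 186.60402751  21.        ]
```

View pics/chk3.png

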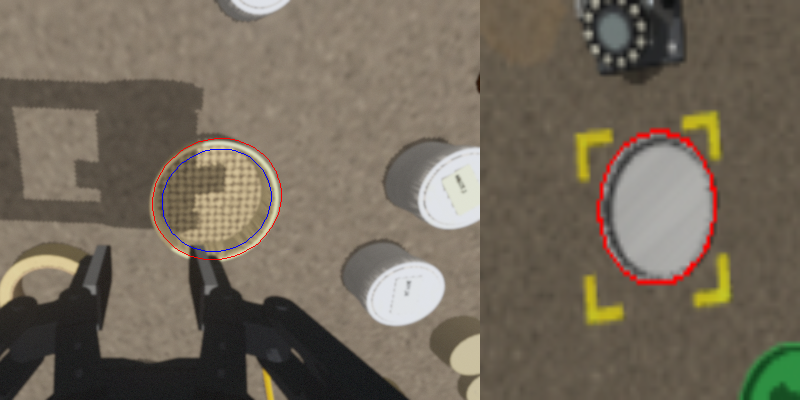

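The predicted rim circles lie on the real rim, with sieve centre (620.7,-305.3). The pan measures about 11 mm from the square's centre, which is inside tolerance. Now I descend with one finger inside the rim and close.

Call:
drive_tool(plan=[{"x": -0.05, "y": 0.1, "z": 0.4, "ax": 0, "ay": 0, "az": 0.06, "hand": 40}, {"x": -0.05, "y": 0.1, "z": 0.9, "ax": 0, "ay": 0, "az": 0.06, "hand": 40}, {"x": -0.05, "y": 0.1, "z": 1.4, "ax": 0, "ay": 0, "az": 0.06, "hand": 40}, {"x": -0.05, "y": 0.1, "z": 1.8, "ax": 0, "ay": 0, "az": 0.06, "hand": 40}, {"x": -0.05, "y": 0.1, "z": 2.1, "ax": 0, "ay": 0, "az": 0.06, "hand": 40}, {"x": -0.05, "y": 0.1, "z": 2.23, "ax": 0, "ay": 0, "az": 0.06, "hand": 40}, {"x": -0.05, "y": 0.1, "z": 2.23, "ax": 0, "ay": 0, "az": 0.06, "hand": 40}, {"x": -0.05, "y": 0.1, "z": 2.23, "ax": 0, "ay": 0, "az": 0.06, "hand": 40}])

```text
clock: 7.55
eef_pos: [578.5, -285.7, 18.6]
tcp_rot: [3.141, -0.0, 1.111]
contact_force: [0.3, -0.3, -0.1]
opening: 0.468
grasp_force: 0.0
```

Call:
drive_tool(plan=[{"x": 0, "y": 0, "z": 0, "ax": 0, "ay": 0, "az": 0, "hand": 25}, {"x": 0, "y": 0, "z": 0, "ax": 0, "ay": 0, "az": 0, "hand": 15}, {"x": 0, "y": 0, "z": 0, "ax": 0, "ay": 0, "az": 0, "hand": 0}, {"x": 0, "y": 0, "z": 0, "ax": 0, "ay": 0, "az": 0, "hand": 0}, {"x": 0, "y": 0, "z": 0, "ax": 0, "ay": 0, "az": 0, "hand": 0}, {"x": 0, "y": 0, "z": 0, "ax": 0, "ay": 0, "az": 0, "hand": 0}, {"x": 0, "y": 0, "z": 0, "ax": 0, "ay": 0, "az": 0, "hand": 0}, {"x": 0, "y": 0, "z": 0, "ax": 0, "ay": 0, "az": 0, "hand": 0}], grip_force=50)

```text
clock: 8.35
eef_pos: [578.3, -286.5, 18.6]
tcp_rot: [3.14, 0.0, 1.11]
contact_force: [-4.6, -2.6, 5.8]
opening: 0.069
grasp_force: 54.0
```

Call:
drive_tool(plan=[{"x": 0, "y": 0, "z": -0.15, "ax": 0, "ay": 0, "az": 0, "hand": 0}, {"x": 0, "y": 0, "z": -0.4, "ax": 0, "ay": 0, "az": 0, "hand": 0}, {"x": 0, "y": 0, "z": -0.8, "ax": 0, "ay": 0, "az": 0, "hand": 0}, {"x": 0, "y": 0, "z": -1.4, "ax": 0, "ay": 0, "az": 0, "hand": 0}, {"x": 0, "y": 0, "z": -2.2, "ax": 0, "ay": 0, "az": 0, "hand": 0}, {"x": 0, "y": 0, "z": -3.0, "ax": 0, "ay": 0, "az": 0, "hand": 0}, {"x": 0, "y": 0, "z": -3.6, "ax": 0, "ay": 0, "az": 0, "hand": 0}, {"x": 0, "y": 0, "z": -4.0, "ax": 0, "ay": 0, "az": 0, "hand": 0}])

```text
clock: 9.15
eef_pos: [578.3, -285.6, 221.2]
tcp_rot: [3.139, -0.0, 1.111]
contact_force: [0.5, 1.4, -2.4]
opening: 0.061
grasp_force: 51.7
```

```bash
cat > tgt.py <<'E'
from h import *
# sieve frame at grasp: z up, y axis = u (tool y). tool in sieve frame measured at grasp.
S=np.array([620.7,-305.3,0.]);T=np.array([578.3,-286.5,18.6]);Rg=Ro.from_euler('xyz',[np.pi,0,1.110])
off=Rg.inv().apply(S+[0,0,12]-T)          # mesh in tool frame
print("mesh in tool",off.round(1))
a=np.radians(7.2);xs=np.array([np.cos(a),np.sin(a),0]);Z=np.array([0,0,1.])
def target(tilt=35,h=0):
    b=np.radians(tilt);tz=np.sin(b)*xs-np.cos(b)*Z;ty=np.cos(b)*xs+np.sin(b)*Z
    R=Ro.from_matrix(np.c_[np.cross(ty,tz),ty,tz])
    return np.array([504.8,195.5,260+h])-R.apply(off),R
E
python3 - <<'E'
from tgt import *
s=monitor.sense();print(s['opening'],s['grasp_force'],s['contact_force'])
p,R=target();print("final",p.round(1),R.as_euler('xyz').round(3));go(p,R=R)
p2,R2=target(0,60);print("via upright",p2.round(1));go(p2,R=R2)
im=imaging.grab_frame("wrist")[:,:,::-1];cv2.imwrite("pics/w4.png",im)
E
```

```text
mesh in tool [ 2.  46.3  6.6]
0.061034398215038824 51.72380321484525 [ 0.52137697  1.42849757 -2.3715972 ]
final [463.6 188.3 238.8] [ 2.531 -0.     1.696]
t 9.15 tcp [ 578.3 -285.6  221.2] rot [ 3.139 -0.     1.111] q [-0.46  0.39  1.6   0.    1.15 -0.  ]
shift [ 7.48 -6.26 -0.37] turn [-5.64  1.71 -5.41]
via upright [459.1 187.7 326.6]
t 9.15 tcp [ 578.3 -285.6  221.2] rot [ 3.139 -0.     1.111] q [-0.46  0.39  1.6   0.    1.15 -0.  ]
shift [ 7.43 -6.33 -2.12] turn [ 0.02  0.   -5.59]
```

View pics/w4.png

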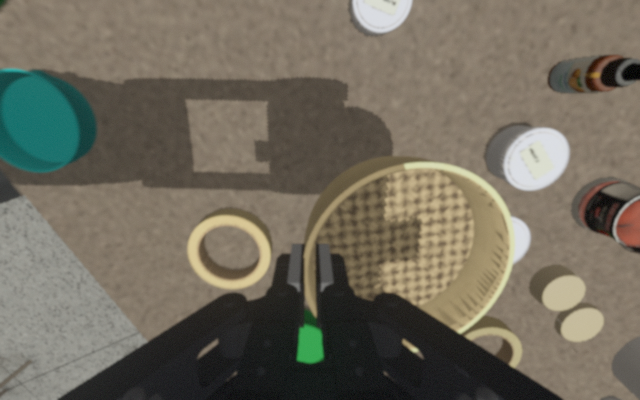

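The sieve is held by its near rim at (310,250), with its opening towards the viewer, and the roll at (230,250) is undisturbed. Next I carry it high to above the square.

Call:
drive_tool(plan=[{"x": 0.3, "y": -0.2, "z": -0.6, "ax": 0, "ay": 0, "az": -0.2, "hand": 0}, {"x": 0.8, "y": -0.6, "z": -1.2, "ax": 0, "ay": 0, "az": -0.5, "hand": 0}, {"x": 1.4, "y": -1.1, "z": -1.8, "ax": 0, "ay": 0, "az": -1.0, "hand": 0}, {"x": 2.0, "y": -1.6, "z": -2.1, "ax": 0, "ay": 0, "az": -1.5, "hand": 0}, {"x": 2.6, "y": -2.2, "z": -2.1, "ax": 0, "ay": 0, "az": -2.0, "hand": 0}, {"x": 3.2, "y": -2.7, "z": -2.1, "ax": 0, "ay": 0, "az": -2.5, "hand": 0}, {"x": 3.8, "y": -3.2, "z": -2.1, "ax": 0, "ay": 0, "az": -3.0, "hand": 0}, {"x": 4.4, "y": -3.7, "z": -2.1, "ax": 0, "ay": 0, "az": -3.5, "hand": 0}])

```text
clock: 10.0
eef_pos: [508.4, -4.8, 322.3]
tcp_rot: [-3.14, -0.0, 1.479]
contact_force: [1.2, -0.1, -1.7]
opening: 0.061
grasp_force: 52.1
```

Run:
```python
from tgt import *
print(monitor.sense()['grasp_force'])
p2,R2=target(0,60);go(p2,R=R2)
```

```text
mesh in tool [ 2.  46.3  6.6]
52.1287043398479
t 10.0 tcp [508.4  -4.8 322.3] rot [-3.14  -0.     1.479] q [-0.01  0.09  1.77  0.    1.29  0.08]
shift [ 3.74 -1.33 -0.08] turn [-0.01 -0.   -2.07]
```

Call:
drive_tool(plan=[{"x": 0.6, "y": -0.2, "z": 0, "ax": 0, "ay": 0, "az": -0.3, "hand": 0}, {"x": 1.2, "y": -0.4, "z": 0, "ax": 0, "ay": 0, "az": -0.6, "hand": 0}, {"x": 1.8, "y": -0.6, "z": 0, "ax": 0, "ay": 0, "az": -0.9, "hand": 0}, {"x": 2.4, "y": -0.8, "z": 0, "ax": 0, "ay": 0, "az": -1.3, "hand": 0}, {"x": 2.9, "y": -1.0, "z": 0, "ax": 0, "ay": 0, "az": -1.6, "hand": 0}, {"x": 3.4, "y": -1.2, "z": 0, "ax": 0, "ay": 0, "az": -1.9, "hand": 0}, {"x": 3.7, "y": -1.3, "z": 0, "ax": 0, "ay": 0, "az": -2.07, "hand": 0}, {"x": 3.7, "y": -1.3, "z": 0, "ax": 0, "ay": 0, "az": -2.07, "hand": 0}])

```text
clock: 10.8
eef_pos: [461.2, 185.3, 322.2]
tcp_rot: [-3.14, -0.0, 1.697]
contact_force: [0.1, 0.3, -2.0]
opening: 0.065
grasp_force: 52.1
```

Run:
```python
from tgt import *
print(monitor.sense()['grasp_force'])
for a,h in((18,30),(35,0)):
    p,R=target(a,h);go(p,R=R)
```

```text
mesh in tool [ 2.  46.3  6.6]
52.14685667480808
t 10.8 tcp [461.2 185.3 322.2] rot [-3.14  -0.     1.697] q [0.38 0.07 1.79 0.   1.29 0.25]
shift [ 0.05 -0.03  0.81] turn [-3.01 -0.    0.  ]
t 10.8 tcp [461.2 185.3 322.2] rot [-3.14  -0.     1.697] q [0.38 0.07 1.79 0.   1.29 0.25]
shift [0.05 0.06 1.67] turn [-5.85 -0.    0.  ]
```

Call:
drive_tool(plan=[{"x": 0.02, "y": -0.02, "z": 0.2, "ax": -0.8, "ay": 0, "az": 0, "hand": 0}, {"x": 0.04, "y": -0.03, "z": 0.4, "ax": -1.6, "ay": 0, "az": 0, "hand": 0}, {"x": 0.05, "y": -0.03, "z": 0.65, "ax": -2.4, "ay": 0, "az": 0, "hand": 0}, {"x": 0.05, "y": -0.03, "z": 0.85, "ax": -3.2, "ay": 0, "az": 0, "hand": 0}, {"x": 0.05, "y": 0, "z": 1.1, "ax": -4.0, "ay": 0, "az": 0, "hand": 0}, {"x": 0.05, "y": 0.03, "z": 1.4, "ax": -4.9, "ay": 0, "az": 0, "hand": 0}, {"x": 0.05, "y": 0.06, "z": 1.67, "ax": -5.85, "ay": 0, "az": 0, "hand": 0}, {"x": 0.05, "y": 0.06, "z": 1.67, "ax": -5.85, "ay": 0, "az": 0, "hand": 0}])

```text
clock: 11.6
eef_pos: [462.1, 184.6, 236.0]
tcp_rot: [2.531, 0.002, 1.694]
contact_force: [-0.1, 0.4, -2.3]
opening: 0.063
grasp_force: 52.3
```

Call:
drive_tool(plan=[{"x": 0, "y": 0, "z": 0, "ax": 0, "ay": 0, "az": 0, "hand": 0}, {"x": 0, "y": 0, "z": 0, "ax": 0, "ay": 0, "az": 0, "hand": 0}, {"x": 0, "y": 0, "z": 0, "ax": 0, "ay": 0, "az": 0, "hand": 0}])

```text
clock: 11.9
eef_pos: [465.8, 186.6, 240.0]
tcp_rot: [2.528, -0.0, 1.693]
contact_force: [0.4, -0.3, -2.2]
opening: 0.064
grasp_force: 52.3
```

Run:
```python
from tgt import *
s=monitor.sense();print(s['grasp_force'],s['opening'],abs(s['qvel']).max())
p,R=target();go(p,R=R)
ci=imaging.camera_info("wrist");w=imaging.grab_frame("wrist")[:,:,::-1].copy()
cs=imaging.camera_info("scene");sc=imaging.grab_frame("scene")[:,:,::-1].copy()
cv2.imwrite("pics/w5.png",w);cv2.imwrite("pics/s5.png",sc)
R0=Ro.from_euler('xyz',s['tcp_rot']);T0=s['eef_pos']
a=np.linspace(0,2*np.pi,80)
for im,c in((w,ci),(sc,cs)):
    K,Rc,t=(np.array(c[k]) for k in("mtx","R","t"))
    for rr,h in((52,24),(44,24),(3,0)):   # heights over the mesh
        L=off+np.c_[rr*np.cos(a),rr*np.sin(a),0*a-h]
        q=K@(Rc@(T0+R0.apply(L)).T+t[:,None]);q=(q[:2]/q[2]).T
        cv2.polylines(im,[q.round().astype(np.int32)],True,(0,0,255) if rr>50 else (255,0,0),1)
cv2.imwrite("pics/chk5.png",np.hstack([w[60:,160:560],cv2.resize(sc[180:350,150:350],(400,340))]))
```

```text
mesh in tool [ 2.  46.3  6.6]
52.32134148973273 0.06426319993526583 0.007091041235034526
t 11.9 tcp [465.8 186.6 240. ] rot [ 2.528 -0.     1.693] q [ 0.54 -0.09  2.29 -0.59  0.43  0.89]
shift [ 0.04 -0.04 -0.  ] turn [ 0.02  0.02 -0.03]
```

View pics/chk5.png

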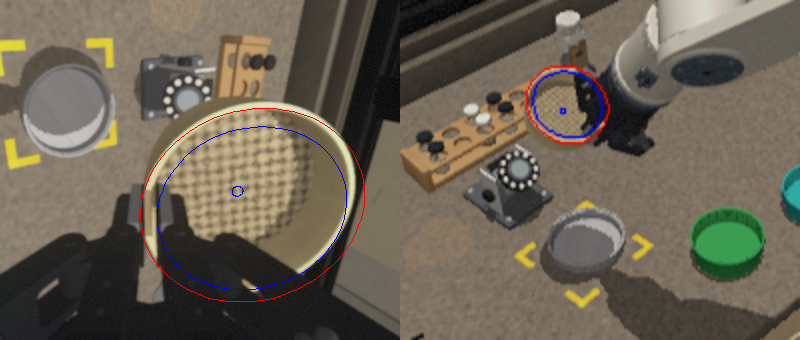

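The sieve is above the square in both views. The scene view, with the rim at right-crop (567,105), matches the prediction. In the wrist view the true rim lies about 8 px up and left of it, which could be a small tilt in the grip. I'll quantify that from rim edge points.

```bash
cat > fit.py <<'E'
from m import *
from tgt import off
from scipy.optimize import least_squares
def rim(im,c,a0,a1):
    h=cv2.cvtColor(cv2.GaussianBlur(im,(3,3),0),cv2.COLOR_BGR2HSV)
    m=((h[...,1]>38)&(h[...,2]>135)&(h[...,0]<34)).astype(np.uint8)
    n,l,s,_=cv2.connectedComponentsWithStats(m);k=1+np.argmax(s[1:,4]);out=[]
    for a in np.radians(np.arange(a0,a1,4)):
        rr=np.arange(40,130);x=(c[0]+rr*np.cos(a)).round().astype(int).clip(0,639);y=(c[1]+rr*np.sin(a)).round().astype(int).clip(0,399)
        v=np.where(l[y,x]==k)[0]
        if len(v): out.append((c[0]+(rr[v[-1]]+.5)*np.cos(a),c[1]+(rr[v[-1]]+.5)*np.sin(a)))
    return np.array(out)
def fit(im,ci,p,rot,c,a0=-85,a1=50):
    pts=rim(im,c,a0,a1);R0=Ro.from_euler('xyz',rot)
    rays=[ray(ci,q) for q in pts];o=R0.inv().apply(rays[0][0]-p);D=np.array([R0.inv().apply(d) for _,d in rays])
    def res(v):
        n=Ro.from_rotvec([v[0],v[1],0]).apply([0,0,-1.]);C=off+v[2:5]+24*n
        X=o+D*(((C-o)@n)/(D@n))[:,None]
        return np.r_[np.linalg.norm(X-C,axis=1)-52,v[2]/2,v[3]/2,v[4]/2]
    s=least_squares(res,np.zeros(5),loss='soft_l1')
    print("n",len(pts),"rot about tool x,y (rad)",s.x[:2].round(3),"shift",s.x[2:].round(1),"resid",np.abs(s.fun[:-3]).mean().round(2), "start",np.abs(res(np.zeros(5))[:-3]).mean().round(2))
E
python3 - <<'E'
from fit import *
s=monitor.sense();ci=imaging.camera_info("wrist")
im=cv2.imread("pics/w5.png")
fit(im,ci,s['eef_pos'],s['tcp_rot'],(397,251))
print(rim(im,(397,251),-85,50).round(0)[::4].tolist())
fit(im,ci,s['eef_pos'],s['tcp_rot'],(397,251),-70,30)
E
```

```text
mesh in tool [ 2.  46.3  6.6]
n 34 rot about tool x,y (rad) [-0.576  0.065] shift [18.8 -2.2  0.4] resid 1.28 start 6.0
[[408.0, 128.0], [443.0, 130.0], [460.0, 167.0], [488.0, 183.0], [508.0, 209.0], [514.0, 241.0], [509.0, 273.0], [495.0, 301.0], [473.0, 322.0]]
n 25 rot about tool x,y (rad) [0.099 0.006] shift [ 3.  -3.2  1.1] resid 1.08 start 3.87
```

Run:
```python
from fit import *
s=monitor.sense();ci=imaging.camera_info("wrist")
im=cv2.imread("pics/w5.png")
for a in((-62,56),(-62,40),(-50,60)): fit(im,ci,s['eef_pos'],s['tcp_rot'],(397,251),*a)
R0=Ro.from_euler('xyz',s['tcp_rot']).as_matrix();p0=s['eef_pos'];R,t=np.array(ci['R']),np.array(ci['t'])
Rct=R@R0;tct=R@p0+t                       # tool->camera
p4=np.array([578.3,-285.6,221.2]);r4=[3.139,0,1.111];R4=Ro.from_euler('xyz',r4).as_matrix()
c4=dict(mtx=ci['mtx'],R=Rct@R4.T,t=tct-Rct@R4.T@p4)
w4=cv2.imread("pics/w4.png")
print(rim(w4,(410,250),-80,40).round(0)[::4].tolist())
for a in((-100,-20),(-80,40),(-110,30)): fit(w4,c4,p4,r4,(410,250),*a)
```

```text
mesh in tool [ 2.  46.3  6.6]
n 30 rot about tool x,y (rad) [0.059 0.008] shift [ 2.6 -2.2  3.3] resid 1.51 start 5.39
n 26 rot about tool x,y (rad) [0.164 0.005] shift [ 1.1 -1.6  1.4] resid 0.34 start 3.69
n 28 rot about tool x,y (rad) [-0.598  0.047] shift [18.5 -0.7  1.7] resid 2.29 start 6.98
[[432.0, 122.0], [467.0, 134.0], [485.0, 167.0], [511.0, 187.0], [510.0, 221.0], [512.0, 250.0], [511.0, 279.0], [516.0, 316.0]]
n 20 rot about tool x,y (rad) [ 0.593 -0.35 ] shift [ 10.2   2.4 -14.2] resid 3.88 start 9.9
n 30 rot about tool x,y (rad) [-0.804 -0.353] shift [14.3  0.5 -8.6] resid 1.69 start 7.38
n 35 rot about tool x,y (rad) [ 0.229 -0.071] shift [ 5.7 -1.3 -5.9] resid 4.17 start 6.53
```

Run:
```python
from fit import *
im=cv2.imread("pics/w5.png");h=cv2.cvtColor(im,cv2.COLOR_BGR2HSV)
for a in (-75,-60,-45,-30,-15,0,15,30,45,55):
    c,sn=np.cos(np.radians(a)),np.sin(np.radians(a))
    print(a,[(r,)+tuple(h[int(round(251+r*sn)),int(round(397+r*c))].tolist()) for r in range(68,132,3) if 0<=251+r*sn<400])
```

```text
mesh in tool [ 2.  46.3  6.6]
-75 [(68, 20, 75, 180), (71, 21, 71, 200), (74, 20, 75, 183), (77, 17, 86, 137), (80, 19, 81, 152), (83, 21, 76, 182), (86, 25, 61, 201), (89, 32, 39, 228), (92, 31, 42, 195), (95, 21, 82, 118), (98, 17, 56, 142), (101, 17, 56, 137), (104, 17, 53, 139), (107, 17, 53, 139), (110, 17, 51, 140), (113, 16, 52, 137), (116, 17, 55, 139), (119, 17, 52, 142), (122, 17, 51, 139), (125, 17, 48, 101), (128, 18, 22, 57), (131, 23, 17, 59)]
-60 [(68, 20, 76, 167), (71, 19, 77, 176), (74, 19, 74, 187), (77, 20, 74, 185), (80, 20, 78, 173), (83, 20, 80, 134), (86, 19, 81, 117), (89, 19, 86, 92), (92, 22, 81, 144), (95, 28, 46, 209), (98, 32, 38, 227), (101, 33, 48, 174), (104, 15, 63, 65), (107, 18, 64, 68), (110, 20, 70, 66), (113, 18, 65, 67), (116, 18, 57, 67), (119, 18, 65, 67), (122, 18, 65, 67), (125, 17, 61, 67), (128, 17, 66, 70), (131, 18, 63, 69)]
-45 [(68, 19, 73, 188), (71, 20, 71, 201), (74, 20, 75, 181), (77, 19, 82, 106), (80, 17, 84, 79), (83, 20, 88, 101), (86, 19, 84, 121), (89, 20, 89, 106), (92, 19, 87, 105), (95, 20, 86, 107), (98, 20, 88, 107), (1
[... 2501 characters left out ...]
, 88, 130), (92, 20, 92, 127), (95, 21, 88, 130), (98, 21, 89, 137), (101, 24, 70, 197), (104, 26, 76, 141), (107, 26, 78, 26), (110, 38, 49, 21), (113, 10, 85, 27), (116, 170, 31, 25), (119, 30, 16, 31), (122, 170, 18, 42), (125, 150, 10, 26), (128, 12, 71, 18), (131, 150, 9, 29)]
55 [(68, 20, 86, 125), (71, 20, 87, 126), (74, 20, 93, 126), (77, 20, 89, 126), (80, 20, 89, 126), (83, 21, 86, 128), (86, 19, 89, 129), (89, 20, 88, 124), (92, 21, 86, 118), (95, 19, 70, 58), (98, 26, 50, 41), (101, 15, 17, 30), (104, 20, 26, 29), (107, 0, 22, 35), (110, 0, 0, 29), (113, 165, 19, 27), (116, 90, 9, 27), (119, 15, 36, 28), (122, 0, 0, 31), (125, 150, 19, 27), (128, 150, 18, 28), (131, 105, 20, 26)]
```

```bash
python3 - <<'E'
import re
s=open('fit.py').read()
s=s.replace("m=((h[...,1]>38)&(h[...,2]>135)&(h[...,0]<34))","m=((h[...,0]>=23)&(h[...,0]<36)&(h[...,2]>150)&(h[...,1]>30))").replace("cv2.GaussianBlur(im,(3,3),0)","im")
open('fit.py','w').write(s)
E
python3 - <<'E'
from fit import *
s=monitor.sense();ci=imaging.camera_info("wrist");im=cv2.imread("pics/w5.png")
print(rim(im,(397,251),-110,48).round(0)[::3].tolist())
for a in((-75,48),(-110,48),(-60,48),(-90,20)): fit(im,ci,s['eef_pos'],s['tcp_rot'],(397,251),*a)
E
```

```text
mesh in tool [ 2.  46.3  6.6]
[[369.0, 174.0], [385.0, 167.0], [403.0, 163.0], [423.0, 160.0], [444.0, 162.0], [465.0, 169.0], [486.0, 182.0], [503.0, 199.0], [513.0, 222.0], [514.0, 247.0], [510.0, 271.0], [499.0, 292.0], [485.0, 311.0], [470.0, 326.0]]
n 31 rot about tool x,y (rad) [ 0.1   -0.001] shift [ 2.1 -1.9  3. ] resid 0.14 start 4.11
n 40 rot about tool x,y (rad) [ 0.098 -0.   ] shift [ 2.4 -2.4  2.4] resid 0.17 start 3.78
n 27 rot about tool x,y (rad) [ 0.126 -0.005] shift [ 1.6 -1.7  2.6] resid 0.2 start 4.19
n 28 rot about tool x,y (rad) [ 0.113 -0.014] shift [ 2.  -2.3  2.1] resid 0.21 start 2.91
```

The rim edge points agree on a sag of about 0.1 rad about tool x in the grip. I'll tilt the tool about 4° more and re-centre the mesh with the measured offset.

Run:
```python
import tgt; from tgt import *
tgt.off=np.array([3.6,44.8,8.9])
p,R=target(39.2);go(p,R=R)
```

```text
mesh in tool [ 2.  46.3  6.6]
t 12.0 tcp [465.7 186.7 239.9] rot [ 2.528 -0.     1.693] q [ 0.54 -0.09  2.29 -0.59  0.43  0.89]
shift [ 0.01 -0.02  0.02] turn [-0.68  0.02 -0.03]
```

Call:
drive_tool(plan=[{"x": 0, "y": 0, "z": 0, "ax": -0.2, "ay": 0, "az": 0, "hand": 0}, {"x": 0, "y": 0, "z": 0, "ax": -0.4, "ay": 0, "az": 0, "hand": 0}, {"x": 0, "y": 0, "z": 0, "ax": -0.55, "ay": 0, "az": 0, "hand": 0}, {"x": 0.01, "y": -0.02, "z": 0.02, "ax": -0.7, "ay": 0, "az": 0, "hand": 0}, {"x": 0.01, "y": -0.02, "z": 0.02, "ax": -0.7, "ay": 0, "az": 0, "hand": 0}, {"x": 0.01, "y": -0.02, "z": 0.02, "ax": -0.7, "ay": 0, "az": 0, "hand": 0}, {"x": 0.01, "y": -0.02, "z": 0.02, "ax": -0.7, "ay": 0, "az": 0, "hand": 0}, {"x": 0.01, "y": -0.02, "z": 0.02, "ax": -0.7, "ay": 0, "az": 0, "hand": 0}])

```text
clock: 12.8
eef_pos: [465.0, 187.2, 238.1]
tcp_rot: [2.456, -0.0, 1.694]
contact_force: [0.4, 0.2, -1.2]
opening: 0.06
grasp_force: 52.4
```

Run:
```python
import tgt; from fit import *; from tgt import *
s=monitor.sense();ci=imaging.camera_info("wrist");im=imaging.grab_frame("wrist")[:,:,::-1].copy()
for a in((-75,48),(-100,48)): fit(im,ci,s['eef_pos'],s['tcp_rot'],(397,251),*a)
m=s['eef_pos']+Ro.from_euler('xyz',s['tcp_rot']).apply([4,44.5,9]);print("mesh",m.round(1),"force",s['grasp_force'],"qvel",abs(s['qvel']).max())
# pan from wrist: rim-height ray
K,R,t=(np.array(ci[k]) for k in("mtx","R","t"));q=K@(R@np.array([508,188,21.])+t);q=q[:2]/q[2];print(q)
e=ell(im,q,62,pan(im)&(cv2.cvtColor(im,cv2.COLOR_BGR2HSV)[...,2]>60));print(e,onplane(ci,e[0],21).round(1))
h=cv2.cvtColor(im,cv2.COLOR_BGR2HSV);y=cv2.inRange(h,(22,150,110),(35,255,255))>0
for b in blobs(y,40): print(b[0],onplane(ci,b[0],0).round(0))
```

```text
mesh in tool [ 2.  46.3  6.6]
n 26 rot about tool x,y (rad) [ 0.11  -0.011] shift [ 1.9 -1.9  2.1] resid 0.23 start 3.09
n 32 rot about tool x,y (rad) [ 0.104 -0.013] shift [ 1.9 -2.1  2.1] resid 0.19 start 2.98
mesh [504.4 196.1 259.3] force 52.35504842712544 qvel 0.006847578460517666
[218.02293832 173.73127905]
((214.13619995117188, 172.38099670410156), (94.66967010498047, 97.98907470703125), 41.654205322265625) [503.4 189.7  21. ]
[248.3 108.9] [554. 262.   0.]
[144.5 114.3] [440. 247.   0.]
[256.9 199.9] [573. 145.   0.]
[162.7 220.8] [454. 133.   0.]
```

The mesh is at (504.4,196.1,259.3), with residual tilt about 0.03 rad. The pan is about 6 mm from centre and everything is still, so I'm handing in.

```bash
python3 -c "
from rig import r
print(r.sign_off())"
```

```text
the job is handed in; nothing more can be done
None
```

I handed the job in at about 13 s of robot time with the sieve held still at the inspection point and the pan left in its square; no verdict came back. My last measurements put the mesh about 1 mm off target, the sieve's tilt about 0.03 rad off, and the pan 6–11 mm off centre depending on the view.

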